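# Free the ratchet and press the ledger

## Task

Close the ledger press on the repaired ledger: with closed fingertips, first press the pad of the ratchet pawl down until the pawl is well free of the teeth, and leave it there. Then push the handle of the raised press arm down past the teeth, without slamming it, until the arm is fully down with its foot on the ledger. Only press and push, pick nothing up, and leave the things standing around the press where they are.

Things in the scene. Friction and masses are not known exactly. Their poses are not given: they have to be found in the camera images.
- press: Ledger press, fixed. Grey base 180 mm (x) by 440 mm (y -170 to +270) by 12 mm; origin on the desk below the arm's hinge. Its y axis runs from the pawl end to the handle end, z up. A hardback ledger lies on it, y +60 to +195, top 50 mm above the desk. Two hinge cheeks at y -18 to +18, 117 mm high, 66 mm across over the pin. The mechanism lies in the plane x = 0.
- hinge_axis (a point): Axis of the press arm, along the press's x, at press x 0, y 0, z 95 mm. Behind it (side away from the handle) hangs the arm's toothed quadrant: radius 62 mm, 5 mm teeth 0.26 rad apart.
- press_arm (a joint): Press arm angle (rad). 0: raised 0.75 rad above level; 0.75: level, fully down on its stop, its round rubber foot on the ledger; slope above level = 0.75 minus this value. Starts at 0 to 0.07. While the pawl is engaged a tooth stops the arm at about 0.1. Stiff hinge: stays where it is left, takes about 4 to 9 N at the handle.
- handle_top (a point): Centre of the top face of the wide black handle plate at the arm's end: 95 mm across (press x), 50 mm along the arm, 14 mm thick; 225 mm out along the arm from the hinge axis and 7 mm above the arm's centre line. Moves with the arm: 253 mm above the desk with the arm up (0), 102 mm when down.
- pawl (a joint): Ratchet pawl angle (rad). 0: nose in the teeth; clear of them from about 0.15; 0.34: fully pressed, on its stop. Stiff pivot without a spring: stays where it is left, takes about 4 N on the pad. Pivot at press x 0, y -50, z 30 mm, along the press's x.
- pawl_pad (a point): Centre of the top face of the pawl's flat steel pad, 44 mm (press x) by 46 mm (press y), 6 mm thick; at press y -129, z 63 mm when engaged. Pressed, it swings about the pivot: at 0.34 its centre is at press y -135, z 35 mm, sloping down away from the arm.
- mug: Bystander, to be left alone: white mug, 80 mm wide, 92 mm high; origin under its centre.
- stamp: Bystander, to be left alone: turned wooden hand stamp, 40 mm foot, 72 mm high; origin under its centre.
- glue_jar: Bystander, to be left alone: squat jar with a white cap, 52 mm wide, 62 mm high; origin under its centre.
- stapler: Bystander, to be left alone: black desk stapler, 34 x 140 x 44 mm; origin under its centre.
- tape_dispenser: Bystander, to be left alone: grey tape dispenser, 55 x 130 x 76 mm; origin under its centre.
- clip_tray: Bystander, to be left alone: small open black tray, 90 x 70 x 25 mm; origin under its centre.
- hole_punch: Bystander, to be left alone: small steel hole punch, 100 x 60 x 42 mm; origin under its centre.

How it is judged:
On the way, in this order (a step that is already met when the one before it is completed fails the run):
1. the pawl is pressed free of the teeth (past 0.2 rad) while the arm is still up (below 0.2 rad) (value of joint pawl above 0.2 rad and value of joint press_arm below 0.2 rad), for 0.2 s.
2. the arm is pushed fully down (past 0.70 of 0.75 rad) (value of joint press_arm above 0.7 rad), for 0.2 s.
At the end, for the whole second after the job is handed in: The arm is fully down (joint past 0.70 of 0.75 rad, foot within about 7 mm of the ledger or on it) and at rest, the pawl is still free (past 0.2 rad), all bystanders stand within 20 mm of where they were (value of joint press_arm above 0.7 rad and value of joint pawl above 0.2 rad and velocity of joint press_arm between -0.05 and 0.05 rad/s); the robot touches nothing.
It fails at once if a bystander is moved more than 20 mm or lifted more than 10 mm (distance of any of mug, stamp, glue_jar, stapler, tape_dispenser, clip_tray, hole_punch from where it was at the start of the episode above 0.02 m or height (world z) of any of mug, stamp, glue_jar, stapler, tape_dispenser, clip_tray, hole_punch above 0.01 m).
It fails at once if the arm is slammed down (faster than 2.5 rad/s) (velocity of joint press_arm above 2.5 rad/s).
It also fails if it takes over 56 s, if anything falls off the work surface, if the arm or the gripper's body presses on something with over 40 N, if the wrist force passes 120 N, or if a joint passes its speed limit or range.

## Robot

A 6-joint arm with a two-finger parallel gripper is mounted at the origin on the work surface. World frame = base frame: x ahead of the robot, y to its left, z up, the work surface at z = 0. Lengths are in m, angles in rad, forces in N, time in s.
With the tool pointing down it reaches from about 0.275 to 0.75 m from the base axis. Payload 10.2 kg.
Tool frame: the origin (TCP) lies midway between the tips of the shut fingers; the grasp point (between the pads) lies 19 mm behind it (env.hold_point_z is the distance from the TCP to the grasp point, in m); x points along the fingers, z is the direction in which the jaws open and shut, and the axes are right-handed (so a half turn about x gives the same grasp; the last joint's range is limited). The gripper opens to 85 mm and grips with 20 to 120 N. Pads are 22 mm wide; open, the fingers measure 114 mm over their backs; the gripper's body (76 mm by 85 mm) begins 54 mm behind the grasp point. The pads swing forward as they close: fully open they stand 13 mm farther back than shut.
Start: joints at [1.068, 0.313, 1.498, -0, 1.331, -0.223], TCP at [0.145, 0.505, 0.231] pointing down, gripper open.
Joint ranges: [-2.94, 2.94], [-0.97, 2.17], [0.19, 2.56], [-1.23, 4.37], [0.02, 3.11], [-2.88, 2.88]. Speed limits (rad/s): [2.39, 2.39, 3.01, 3.14, 3.14, 3.14].

## Interface

Orientations are given as a unit quaternion [x, y, z, w].
In Python, from bench import env, kinematics, monitor, eyes, job gives the robot as it stands. The module is installed in compiled form; this text tells all that it offers. Calls block until the motion is done:
- env.reach(position, orientation): joint-space move of the TCP to a pose.
- env.movel(position, velocity=0.15, frame=None, guard=None): straight line of the TCP; frame=None keeps the orientation; velocity is the mean speed in m/s. With guard (N) it stops when the force on the tool has changed by that much, and returns True; else False.
- env.set_joints(angles): joint-space move.
- env.release() and env.close_gripper(effort=None): open the fingers fully, or close them until they stop; effort is the grip in N (None keeps the last).
- env.hold(seconds).
- kinematics.ik(position, orientation): joint angles nearest the present ones, or None.
- monitor.sense(): the state.
- eyes.grab_frame(name): name is "scene" or "top" or "wrist"; returns a dict with "frame" (384x512x3 uint8, red, green, blue), "mtx" (3x3 intrinsics, pixels), "view" (4x4, takes a point from world to camera coordinates). Camera axes: x right, y down, z forward; pixel columns grow to the right and rows downward; lengths in m; the calibration is good to about 2 mm. A picture is of the moment at which its call begins. There is no depth.
A pose or a line that the arm cannot do raises env.MotionError and nothing moves.
- job.hand_in(): hands the job in, once; it reports no verdict.
The state is a dict: "clock": time; "joints": joint angles; "qvel": joint speeds; "joint_efforts": joint torques, N m; "position": TCP position; "ee_rot": TCP orientation; "contact_force": force on the tool from outside, world axes, zero at the start; "ft_torque": the same for the moment, N m; "finger_gap": opening from 0.0 (shut) to 1.0 (fully open).
Only numpy, scipy, OpenCV 4.12 (cv2) and the standard library are available. Lean on these libraries where they do the work, as an engineer would, in place of code of your own. Each camera call takes 0.05 s, during which the arm holds its last target. There are 200 camera calls.

## Working session

There is one attempt and no reset: what is moved stays moved. The work goes in short steps, each a Python script; the robot and the scene stay as the last script left them, time stands still between calls to the robot, and variables do not carry over. Pictures are saved under pics/ and viewed, about 8 in all and at most 12, crops included, and the job is handed in when it is done.

```bash
mkdir -p pics
python3 - <<'E'
from bench import env, monitor, eyes
import cv2,pickle
d={}
for n in("scene","top"):
    f=eyes.grab_frame(n); d[n]=f
    cv2.imwrite(f"pics/{n}1.png",cv2.resize(f["frame"][:,:,::-1],(800,600),interpolation=cv2.INTER_CUBIC))
    print(n,f["mtx"],f["view"].round(3))
pickle.dump(d,open("f1.pkl","wb"))
s=monitor.sense();print(s["clock"],s["position"],s["ee_rot"],s["finger_gap"])
E
```

```text
scene [[376.68127154   0.         259.32148556]
 [  0.         376.68127154 185.82244104]
 [  0.           0.           1.        ]] [[ 0.534  0.846  0.018 -0.362]
 [ 0.561 -0.338 -0.756 -0.151]
 [-0.633  0.414 -0.654  1.42 ]
 [ 0.     0.     0.     1.   ]]
top [[352.54653776   0.         251.11475741]
 [  0.         352.54653776 196.99326531]
 [  0.           0.           1.        ]] [[ 0.121 -0.993  0.001  0.025]
 [-0.971 -0.119 -0.208  0.58 ]
 [ 0.206  0.025 -0.978  0.972]
 [ 0.     0.     0.     1.   ]]
0.1 [0.14490293 0.50439186 0.23080208] [-0.42554978  0.56519176  0.42522977  0.56448676] 1.0010158591257539
```

View pics/top1.png

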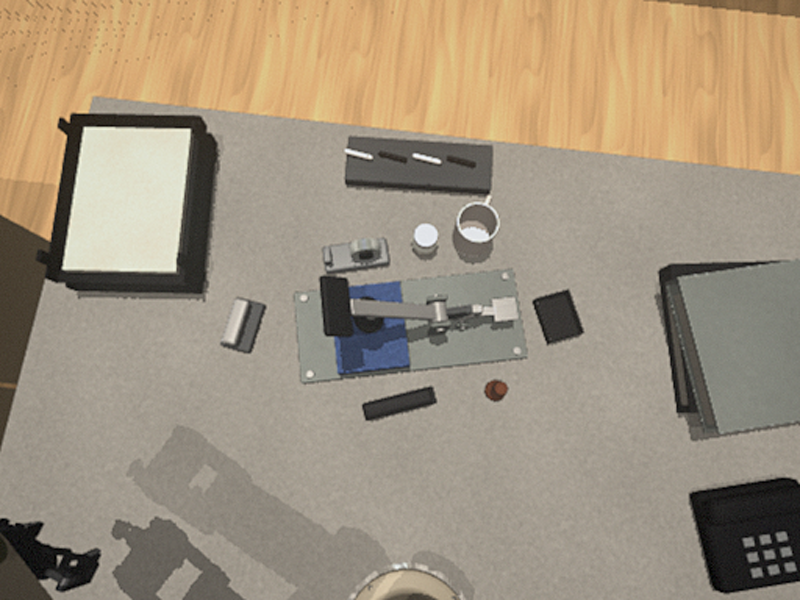

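View pics/scene1.png

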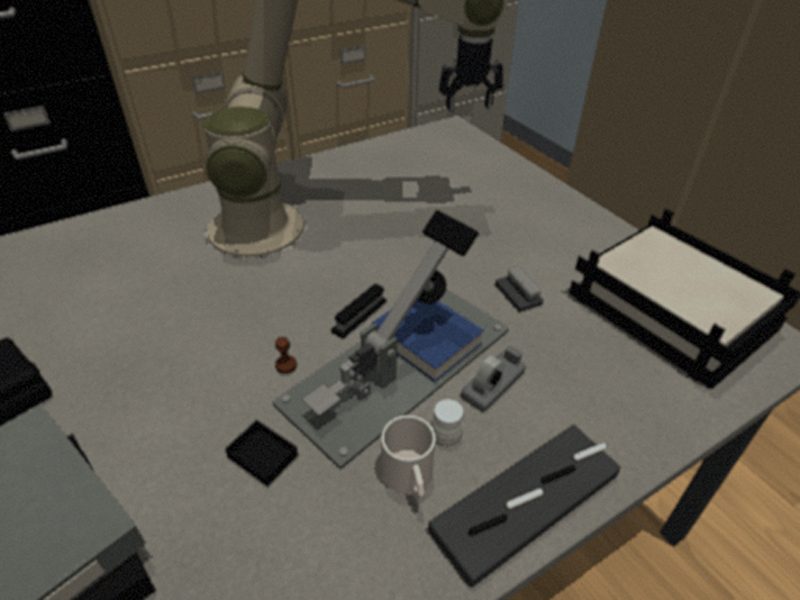

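```bash
cat > h.py <<'E'
import numpy as np,pickle,cv2
from scipy.optimize import least_squares
def proj(f,P):
    P=np.atleast_2d(P); r,_=cv2.Rodrigues(f["view"][:3,:3]); 
    return cv2.projectPoints(P.astype(float),r,f["view"][:3,3],f["mtx"],None)[0][:,0]
def small(p): return (np.array(p,float)+.5)/1.5625-.5
def w(p,P):
    c,s=np.cos(p[2]),np.sin(p[2]);P=np.atleast_2d(P)
    return P@np.array([[c,s,0],[-s,c,0],[0,0,1]])+[p[0],p[1],0]
def handle(q,r=.225): a=.75-q; return [0,r*np.cos(a)-.007*np.sin(a),.095+r*np.sin(a)+.007*np.cos(a)]
E
python3 - <<'E'
from h import *
d=pickle.load(open("f1.pkl","rb"))
B=np.array([[.09,.27,.012],[.09,-.17,.012],[-.09,-.17,.012],[-.09,.27,.012]])
pt=small([(296,293),(513,270),(526,355),(302,382)])
ps=small([(508,327),(341,462),(276,401)]);
def res(p,both=True):
    r=(proj(d["top"],w(p,B))-pt).ravel()
    return np.r_[r,(proj(d["scene"],w(p,B[[0,1,2]]))-ps).ravel()] if both else r
for b in(False,True):
    s=least_squares(res,[.45,0,0],args=(b,));print(s.x,s.fun.round(1))
p=s.x;np.save("p.npy",p)
up=lambda a:((a+.5)*1.5625-.5).round()
for n in d:
  print(n,"pad",up(proj(d[n],w(p,[0,-.129,.063]))),"handle",[up(proj(d[n],w(p,handle(q)))) for q in(0,.07)])
print(w(p,[[0,-.135,.035],handle(0),handle(.75)]))
E
```

```text
[0.56695677 0.01052931 0.23443279] [-1.4 -0.7  0.5 -1.4  1.6  1.3 -0.7  0.6]
[0.56645064 0.01376676 0.23670352] [-2.5 -0.5 -0.7 -1.5  0.5  1.2 -1.7  0.8  0.8 -0.3 -0.4  2.3 -3.  -0.2]
scene pad [[321. 398.]] handle [array([[446., 229.]]), array([[450., 232.]])]
top pad [[504. 308.]] handle [array([[341., 304.]]), array([[334., 306.]])]
[[ 0.59810805 -0.11746894  0.035     ]
 [ 0.52896392  0.16916783  0.25349054]
 [ 0.51368829  0.23249292  0.102     ]]
```

```bash
cat >> h.py <<'E'
from scipy.spatial.transform import Rotation as R
def orients(p):
    out=[]
    for k in range(4):
        a=p[2]+k*np.pi/2; x=np.array([0,0,-1.]); z=np.array([np.cos(a),np.sin(a),0])
        out.append(R.from_matrix(np.c_[x,np.cross(z,x),z]).as_quat())
    return out
E
python3 - <<'E'
from h import *
from bench import env,kinematics,monitor,eyes
p=np.load("p.npy")
env.close_gripper()
c=monitor.sense()["position"]; env.movel([c[0],c[1],.36],velocity=.2)
t=w(p,[0,-.135,.36])[0]
for k,o in enumerate(orients(p)):
    print(k,[None if j is None else np.round(j,2) for j in(kinematics.ik(t,o),kinematics.ik(t-[0,0,.33],o),kinematics.ik(w(p,handle(.75))[0],o))])
E
```

```text
0 [array([-0.39,  0.47,  0.94, -0.  ,  1.73, -0.62]), array([-0.39,  0.71,  1.44, -0.  ,  1.  , -0.62]), array([ 0.22,  0.53,  1.54, -0.  ,  1.08, -0.02])]
1 [array([-0.39,  0.47,  0.94, -0.  ,  1.73, -2.19]), array([-0.39,  0.71,  1.44, -0.  ,  1.  , -2.19]), array([ 0.22,  0.53,  1.54, -0.  ,  1.08, -1.59])]
2 [array([-0.39,  0.47,  0.94,  0.  ,  1.73,  2.52]), array([-0.39,  0.71,  1.44, -0.  ,  1.  ,  2.52]), None]
3 [array([-0.39,  0.47,  0.94, -0.  ,  1.73,  0.95]), array([-0.39,  0.71,  1.44, -0.  ,  1.  ,  0.95]), array([ 0.22,  0.53,  1.54, -0.  ,  1.08,  1.55])]
```

Run:
```python
from h import *
from bench import env,kinematics,monitor,eyes
p=np.load("p.npy");o=orients(p)[0]
env.reach(w(p,[0,-.135,.36])[0],o)
env.movel(w(p,[0,-.135,.16])[0],velocity=.15)
f=eyes.grab_frame("wrist");pickle.dump(f,open("f2.pkl","wb"))
cv2.imwrite("pics/w2.png",cv2.resize(f["frame"][:,:,::-1],(800,600),interpolation=cv2.INTER_CUBIC))
up=lambda a:((a+.5)*1.5625-.5).round()
print("pad corners",up(proj(f,w(p,[[x,y,.063] for x,y in((-.022,-.106),(.022,-.106),(.022,-.152),(-.022,-.152),(0,-.129))]))))
s=monitor.sense();print(s["clock"],s["position"],w(p,[0,-.135,.16]),s["contact_force"])
```

```text
pad corners [[354. 248.]
 [437. 248.]
 [434. 329.]
 [356. 329.]
 [395. 290.]]
5.9083 [ 0.59842836 -0.11757295  0.16081721] [[ 0.59810805 -0.11746894  0.16      ]] [ 0.94723133  0.15418946 -0.83567105]
```

View pics/w2.png

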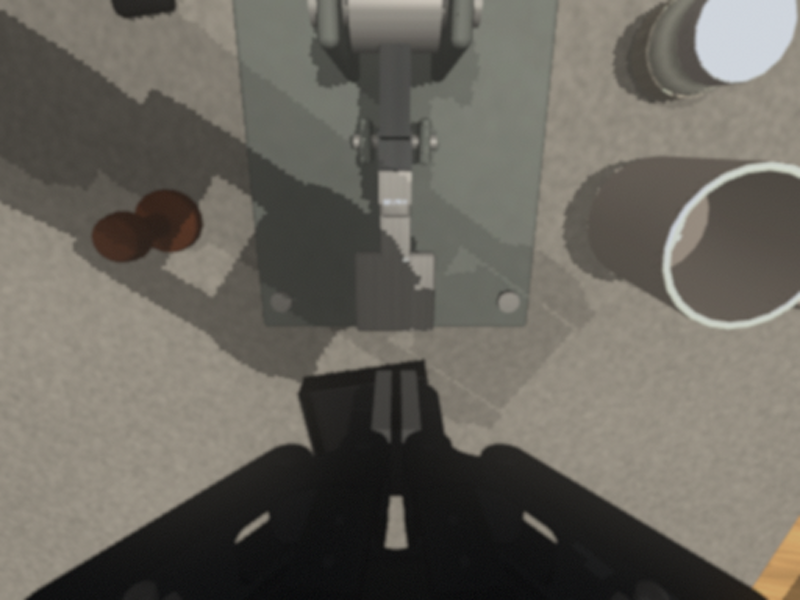

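Run:
```python
from h import *
from bench import env,kinematics,monitor,eyes
p=np.load("p.npy");f=pickle.load(open("f2.pkl","rb"))
V=f["view"];print("cam-TCP",(-V[:3,:3].T@V[:3,3]-monitor.sense()["position"]).round(3))
def st(g):
    s=monitor.sense();print(g,round(s["clock"],2),s["position"].round(4),s["contact_force"].round(1))
env.movel(w(p,[0,-.135,.075])[0],velocity=.1);st(0)
for z in(.060,.050,.043,.038,.034):
    g=env.movel(w(p,[0,-.135,z])[0],velocity=.04,guard=18);st(g)
    if g:break
```

```text
cam-TCP [-0.02   0.08   0.143]
0 6.91 [ 0.5985 -0.1176  0.0757] [ 0.1 -0.6  0.5]
False 7.43 [ 0.5979 -0.1172  0.0597] [ 0.2 -0.2  0.6]
False 7.83 [ 0.598  -0.1173  0.0498] [ 0.2 -0.7  1.1]
False 8.16 [ 0.5979 -0.1172  0.0428] [ 1.  -0.5  1.4]
False 8.43 [ 0.5982 -0.1176  0.0381] [-0.2 -2.4  3.2]
False 8.68 [ 0.5987 -0.1176  0.0373] [-10.4   0.2  28.9]
```

Run:
```python
from h import *
from bench import env,kinematics,monitor,eyes
p=np.load("p.npy")
env.movel(w(p,[0,-.135,.16])[0],velocity=.12)
f=eyes.grab_frame("wrist")
im=np.vstack([f["frame"][:250,:,::-1]])
cv2.imwrite("pics/w3.png",cv2.resize(im,None,fx=1.5625,fy=1.5625,interpolation=cv2.INTER_CUBIC))
up=lambda a:((a+.5)*1.5625-.5).round()
def pad(q):  # rotate pad corners about pivot
    P=np.array([[x,y,.063] for x,y in((-.022,-.106),(.022,-.106),(.022,-.152),(-.022,-.152))])-[0,-.05,.03]
    return up(proj(f,w(p,R.from_rotvec([q,0,0]).apply(P)+[0,-.05,.03])))
for q in(0,.2,.34):print(q,pad(q).tolist(), R.from_rotvec([q,0,0]).apply([0,-.079,.033])+[0,-.05,.03])
env.movel(w(p,[0,-.135,.36])[0],velocity=.2)
h=w(p,handle(.0))[0]; env.movel([h[0],h[1],.36],velocity=.2)
f=eyes.grab_frame("scene");pickle.dump(f,open("f4.pkl","wb"));cv2.imwrite("pics/s4.png",cv2.resize(f["frame"][110:310,130:390,::-1],None,fx=3,fy=3,interpolation=cv2.INTER_CUBIC))
for q in(0,.03,.07,.1):
    a=.75-q;C=w(p,np.array([[x,(.225+e)*np.cos(a)-.007*np.sin(a),.095+(.225+e)*np.sin(a)+.007*np.cos(a)] for x in(-.0475,.0475) for e in(-.025,.025)]))
    print(q,((proj(f,C)-[130,110]+.5)*3-.5).round().tolist())
print(monitor.sense()["clock"])
```

```text
0 [[355.0, 250.0], [439.0, 250.0], [436.0, 331.0], [358.0, 331.0]] [ 0.    -0.129  0.063]
0.2 [[357.0, 255.0], [437.0, 255.0], [433.0, 325.0], [361.0, 325.0]] [ 0.         -0.13398135  0.04664732]
0.34 [[359.0, 256.0], [435.0, 256.0], [431.0, 317.0], [362.0, 317.0]] [ 0.         -0.13548269  0.03476542]
0 [[412.0, 113.0], [441.0, 65.0], [493.0, 159.0], [524.0, 109.0]]
0.03 [[415.0, 115.0], [445.0, 68.0], [496.0, 161.0], [527.0, 112.0]]
0.07 [[419.0, 118.0], [449.0, 72.0], [499.0, 164.0], [531.0, 116.0]]
0.1 [[422.0, 120.0], [453.0, 76.0], [502.0, 166.0], [534.0, 119.0]]
12.7583
```

View pics/w3.png

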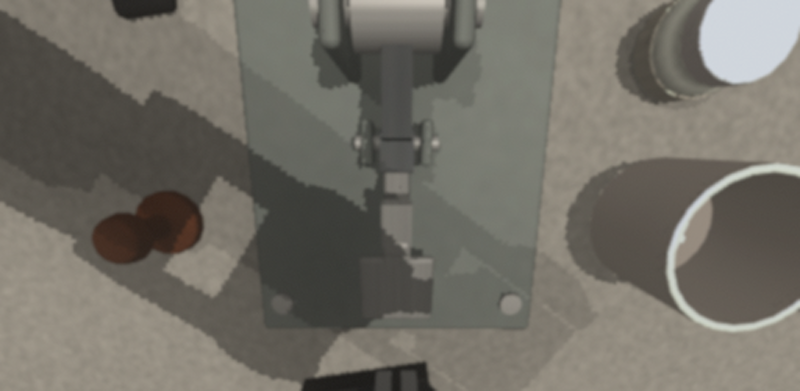

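View pics/s4.png

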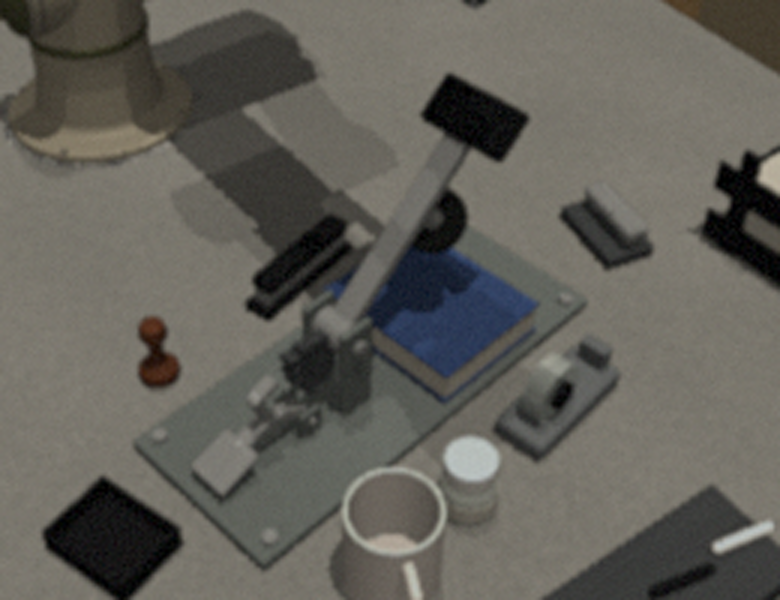

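Run:
```python
from h import *
from bench import env,kinematics,monitor,eyes
p=np.load("p.npy")
def st(q,g):
    s=monitor.sense();print(round(q,2),g,round(s["clock"],2),s["position"].round(4),s["contact_force"].round(1),flush=True)
t=w(p,handle(-.1,.222))[0]
env.movel([t[0],t[1],.3],velocity=.15)
for q in list(np.arange(-.1,.71,.1))+[.73,.75,.77]:
    g=env.movel(w(p,handle(q,.222))[0],velocity=.07 if q<.65 else .03,guard=25);st(q,g)
    if g:break
```

```text
-0.1 False 13.96 [0.5335 0.1511 0.2667] [ 0.4 -0.7  0.9]
0.0 False 14.43 [0.5293 0.1674 0.2513] [-0.6  0.3  0.3]
0.1 False 14.89 [0.5258 0.1817 0.2347] [-0.1 -0.3 -0.5]
0.2 False 15.36 [0.5228 0.1944 0.2169] [-0.1  1.4 -0.2]
0.3 False 15.82 [0.5202 0.2053 0.1978] [ 0.8 -0.1  0.1]
0.4 False 16.29 [0.518  0.2143 0.1776] [-0.3  0.1  0.4]
0.5 False 16.76 [0.5163 0.2213 0.1567] [-0.4  0.4  0.3]
0.6 False 17.23 [0.5151 0.2262 0.1351] [ 0.8 -0.4  1. ]
0.7 False 18.12 [0.5147 0.2289 0.1132] [ 0.1 -0.2  3.3]
0.73 False 18.49 [0.5142 0.2294 0.1061] [ 0.7 -0.1  0.5]
0.75 False 18.79 [0.5143 0.2297 0.102 ] [-0.6 -0.5  2.9]
0.77 True 19.0 [0.5147 0.2298 0.1019] [-5.  -1.7 11.4]
```

Run:
```python
from h import *
from bench import env,kinematics,monitor,eyes
p=np.load("p.npy");c=w(p,handle(.75,.222))[0]
env.movel([c[0],c[1],.30],velocity=.12)
f=eyes.grab_frame("scene");cv2.imwrite("pics/s5.png",cv2.resize(f["frame"][110:310,130:390,::-1],None,fx=3,fy=3,interpolation=cv2.INTER_CUBIC))
for q in(.65,.7,.75):
    a=.75-q;C=w(p,np.array([[x,(.225+e)*np.cos(a)-.007*np.sin(a),.095+(.225+e)*np.sin(a)+.007*np.cos(a)] for x in(-.0475,.0475) for e in(-.025,.025)]))
    print(q,((proj(f,C)-[130,110]+.5)*3-.5).round().tolist())
s=monitor.sense();print(s["clock"],s["contact_force"])
```

```text
0.65 [[448.0, 185.0], [481.0, 159.0], [522.0, 229.0], [555.0, 202.0]]
0.7 [[448.0, 192.0], [481.0, 169.0], [522.0, 237.0], [555.0, 211.0]]
0.75 [[448.0, 200.0], [480.0, 178.0], [521.0, 244.0], [554.0, 221.0]]
20.8583 [-0.17080459 -0.53225286 -0.23517642]
```

View pics/s5.png

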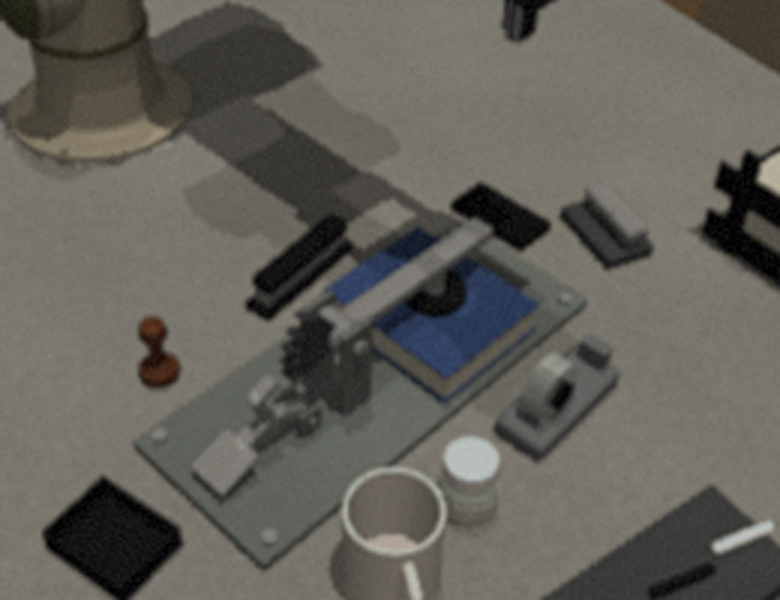

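The arm is level with its foot on the ledger: the handle corners at (452,205), (483,185), (550,220) and (521,247) match 0.75 rad. The pawl pad is still low and the bystanders have not moved.

```bash
python3 -c "
from bench import env,job
env.hold(0.3);job.hand_in()"
```

```text
the job is handed in; nothing more can be done
```

The press is closed on the ledger and the job is handed in, at about 21 s of the 56 s allowed. No verdict was reported.

- **Pawl:** I pressed the pad with closed fingertips down to its stop. The tip stopped at 37 mm height with 29 N on it, and the wrist picture afterwards matched about 0.34 rad.
- **Arm:** I pushed the handle down along its arc at about 0.3 rad/s. It met its stop at 102 mm, the height given for fully down.
- **Last checks:** In the final scene picture the handle corners match 0.75 rad to within a few pixels, and the foot is on the ledger. The pawl pad is still pressed and the bystanders look unmoved. The gripper is 0.3 m up, with no meaningful force on it.
- **What disagreed:** The press position I fitted was off by up to about 3 pixels, roughly 5 mm. The force readings between the push steps were nearly zero, below the 4 to 9 N expected at the handle. I took them only after each step had stopped, so I relied on the heights and pictures instead.

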